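Make up a preserving kit and a breakfast kit by the stove

TASK

Make up two kits. Preserving kit, in the red tray: lay the grey trivet squarely on the dark grey oblong, stand the clear clamp-lid jar upright in the middle of the trivet, and set the steel funnel, mouth down, in the middle of the black disc. Breakfast kit, in the blue tray: stand the small yellow bowl in the middle of the yellow disc and the enamel mug in the middle of the white disc with the red edge; set everything down without dropping it, and leave the kettle, the stack of bowls and the amber jar where they are.

Things in the scene. Friction and masses are not known exactly. Their poses are not given: they have to be found in the camera images.
- red_tray: Wooden tray, painted red, 150 x 250 mm (x, y) outside, 18 mm high, walls 6 mm thick, inner floor 6 mm above the table. It does not move. Origin at the centre of its underside; y runs along its long side, x across it, z up. On its pale floor are two flat painted marks, centred at x = 0: a dark grey oblong at y = -58 mm (120 mm along x, 76 mm along y), for the trivet, and a black disc 100 mm across at y = +58 mm, for the funnel.
- blue_tray: Wooden tray, painted blue, 150 x 250 mm (x, y) outside, 18 mm high, walls 6 mm thick, inner floor 6 mm above the table. It does not move. Origin at the centre of its underside; y runs along its long side, x across it, z up. On its pale floor are two flat painted marks, centred at x = 0: a plain yellow disc 88 mm across at y = -58 mm, for the bowl, and a white disc with a red edge, 88 mm across, at y = +58 mm, for the mug.
- trivet: Loose oblong trivet of firm grey silicone with five dark cross grooves on top, 100 x 56 x 12 mm (x, y, z), lying flat; about 0.1 kg. Origin at the centre of its underside, x along its length. Grasp it across its 56 mm width.
- clamp_jar: Loose clear pale-blue glass jar with a whitish glass lid, an orange sealing ring and a steel wire clamp, shut; 60 mm across, straight-sided from 4 to 76 mm height, then narrower, 102 mm high with its wire; about 0.32 kg. Origin at the centre of its underside, z up. The wire clamp is at its +y side and the wire hinge at -y (each stands out 5 mm at most), so it is best grasped across x.
- funnel: Loose steel funnel standing mouth down, spout up; mouth 80 mm across, cone up to 52 mm, above it the round spout, 22 mm thick at 52 mm tapering to 19 mm at its top at 100 mm; about 0.1 kg. Origin at the centre of the mouth (its underside), z up along the spout. Grasp it by the spout.
- bowl: Loose small yellow plastic bowl, open on top, 68 mm across at the rim and almost straight-sided (66 mm at 10 mm height), 45 mm high, wall 4 mm; about 0.07 kg. Origin at the centre of its underside, z up. It can be grasped across its outside.
- mug: Loose white enamel mug with a red rim and red handle, 64 mm across (66 mm at the rim), 72 mm high, wall 3 mm; about 0.15 kg. Origin at the centre of its underside, z up; the handle stands out to 56 mm from the axis on its +y side, between 20 and 64 mm height. Grasp it across x, on its outside.
- kettle: Bystander: white enamel kettle with red foot band, red lid, red spout and black bail handle, 155 mm across, 190 mm high to the handle's top, the spout reaching 118 mm from the axis on its -x side. Origin at the centre of its underside. Leave it alone.
- bowl_stack: Bystander: stack of four nested plastic bowls (green, blue, orange, green), 132 mm across, 92 mm high. Origin at the centre of its underside. Leave it alone.
- amber_jar: Bystander: brown amber glass jar with a black screw cap, 62 mm across, 110 mm high. Origin at the centre of its underside. Leave it alone.

How it is judged:
At the end, for the whole second after the job is handed in: Each of the trivet, funnel, bowl and mug rests on its tray's floor within 13 mm of its mark's centre along each tray axis (trivet squared to 0.25 rad), the jar on the trivet within 13 mm of its centre; all within 4 mm in height, 0.1 rad of upright, released and at rest (x of trivet in the frame of red_tray between -0.013 and 0.013 m and y of trivet in the frame of red_tray between -0.071 and -0.045 m and z of trivet in the frame of red_tray between 0.002 and 0.01 m and x of funnel in the frame of red_tray between -0.013 and 0.013 m and y of funnel in the frame of red_tray between 0.045 and 0.071 m and z of funnel in the frame of red_tray between 0.002 and 0.01 m and x of bowl in the frame of blue_tray between -0.013 and 0.013 m and y of bowl in the frame of blue_tray between -0.071 and -0.045 m and z of bowl in the frame of blue_tray between 0.002 and 0.01 m and x of mug in the frame of blue_tray between -0.013 and 0.013 m and y of mug in the frame of blue_tray between 0.045 and 0.071 m and z of mug in the frame of blue_tray between 0.002 and 0.01 m and angle between the x axis of trivet and the x axis of red_tray, either way round below 0.25 rad and horizontal distance between clamp_jar and trivet below 0.013 m and z of clamp_jar in the frame of trivet between 0.008 and 0.016 m and angle between each of trivet, clamp_jar, funnel, bowl, mug's own z axis and vertical below 0.1 rad and linear speed of each of trivet, clamp_jar, funnel, bowl, mug below 0.02 m/s and angular speed of each of trivet, clamp_jar, funnel, bowl, mug below 0.2 rad/s); the robot touches nothing.
It fails at once if the kettle was moved by more than 20 mm (distance of kettle from where it was at the start of the episode above 0.02 m).
It fails at once if the stack of bowls was moved by more than 20 mm (distance of bowl_stack from where it was at the start of the episode above 0.02 m).
It fails at once if the amber jar was moved by more than 20 mm (distance of amber_jar from where it was at the start of the episode above 0.02 m).
It fails at once if one of the five things was dropped or flung (free of the fingers and faster than 0.45 m/s) ((contact force between trivet and the fingers below 0.05 N and linear speed of trivet above 0.45 m/s) or (contact force between clamp_jar and the fingers below 0.05 N and linear speed of clamp_jar above 0.45 m/s) or (contact force between funnel and the fingers below 0.05 N and linear speed of funnel above 0.45 m/s) or (contact force between bowl and the fingers below 0.05 N and linear speed of bowl above 0.45 m/s) or (contact force between mug and the fingers below 0.05 N and linear speed of mug above 0.45 m/s)).
It also fails if it takes over 131 s, if anything falls off the work surface, if the arm or the gripper's body presses on something with over 40 N, if the wrist force passes 120 N, or if a joint passes its speed limit or range.

ROBOT

A 6-joint arm with a two-finger parallel gripper is mounted at the origin on the work surface. World frame = base frame: x ahead of the robot, y to its left, z up, the work surface at z = 0. Lengths are in m, angles in rad, forces in N, time in s.
With the tool pointing down it reaches from about 0.4 to 0.825 m from the base axis. Payload 7 kg.
Tool frame: the origin (TCP) lies on the centre line of the jaws, within the pads' length; the fingertips stand 22 mm ahead of it and the grasp point (between the pads) lies 3 mm ahead of it; z points along the fingers, y is the line along which they close (so a half turn about z gives the same grasp; the last joint's range is limited). The gripper opens to 88 mm and grips with 3 to 60 N. Pads are 19 mm wide; open, the fingers measure 130 mm over their backs; the gripper's body (78 mm by 193 mm) begins 47 mm behind the grasp point.
Start: joints at [-0.863, 0.359, 0.012, 0, -1.224, -0.288], TCP at [0.275, -0.616, 0.249] pointing down, gripper open.
Joint ranges: [-3.07, 3.07], [-1.43, 2.12], [-1.02, 1.25], [-3.03, 1.67], [-3.05, -0], [-3.03, 3.03]. Speed limits (rad/s): [2.39, 2.39, 3.01, 3.14, 3.14, 3.14].

INTERFACE

Orientations are given as [roll, pitch, yaw] about the fixed x, y, z axes, in that order (R = Rz(yaw) Ry(pitch) Rx(roll)).
In Python, from station import monitor, viewer, order gives the robot as it stands. The module is installed in compiled form; this text tells all that it offers.
- The arm moves only by the tool servo_tool, never from a script. Its argument "targets" is a list of rows, each an object with "angular": the turn, a rotation vector about the tool's x, y, z in degrees, a list of three; "xyz": the shift along the tool's x, y, z in cm, a list of three; "claw": the finger opening in cm, from 0 to 8.76. A call has 1 to 20 rows; each row shifts and turns the commanded pose from where the row before left it, along the tool's axes as they then stand; what a row does not reach is not made up. A row lasts 1/10 s, in which the tool goes at most 50 mm and 8.59 degrees, less where a joint would pass 70% of its speed; a pose out of reach is approached as far as the arm can. A call is refused whole if a number of a shift passes 5 or a number of a turn 8.59, either way. A call with a gripper value outside its range is refused whole. The fingers move at their own pace and stop on an object; "force" is the grip in N (left out, the last holds). Time passes only in rows, so rows that do not move let the fingers close. It gives the time, the measured TCP pose, the force, the opening and the grip force at its end, in the units of the state.
- monitor.get_state(): the state, without advancing time (a new reading comes with each control period).
- viewer.grab_frame(name): name is "side" or "top"; returns a dict with "color" (480x640x3 uint8, blue, green, red), "fovy" (degrees; the focal length in pixels is half the picture's height over the tangent of half this angle, whatever the lens; pixels are square), "cx", "cy" (the principal point, pixels), "R" (3x3) and "t" (3): a world point X has camera coordinates R X + t. Camera axes: x right, y down, z forward; pixel columns grow to the right and rows downward; lengths in m; the calibration is good to about 2 mm. A picture is of the moment at which its call begins. There is no depth.
- order.job_done(): hands the job in; it is judged then, once.
The state is a dict: "t": time; "q": joint angles; "qd": joint speeds; "joint_efforts": joint torques, N m; "eef_pos": TCP position; "ee_rot": TCP orientation; "force": force on the tool from outside, world axes, zero at the start; "moment": the same for the moment, N m; "width": finger opening in m; "gripper_force": force on a finger pad.
Only numpy, scipy, OpenCV 4.12 (cv2) and the standard library are available. Lean on these libraries where they do the work, as an engineer would, in place of code of your own. Each camera call takes 0.05 s, during which the arm holds its last target. There are 200 camera calls.

## Working session

There is one attempt and no reset: what is moved stays moved. The work goes in short steps, Python scripts to look and compute and a tool call to move; the robot and the scene stay as the last step left them, time stands still between calls to the robot, and variables do not carry over. Pictures are saved under pics/ and viewed, at most 14 in all, crops included, and the job is handed in when it is done.

Besides the shell and the picture viewer there is one more tool, called after "Emit:" by a JSON object that holds its "fn" and its "kwargs". servo_tool: Moves the arm, as the interface text tells. Its arguments: {"type":"object","properties":{"targets":{"type":"array"},"force":{"type":"number"}},"required":["targets"]}

```bash
mkdir -p pics; python3 - <<'E'
from station import monitor, viewer
import cv2,pickle
s=monitor.get_state(); print(s)
for n in("top","side"):
    f=viewer.grab_frame(n); cv2.imwrite(f"pics/{n}0.png",f["color"]); pickle.dump(f,open(f"pics/{n}0.pkl","wb"))
    print(n,f["fovy"],f["cx"],f["cy"],f["R"],f["t"])
E
```

```text
{'t': 0.0, 'q': array([-8.62916763e-01,  3.59391690e-01,  1.10442717e-02, -3.57133120e-04,
       -1.22414804e+00, -2.88079187e-01]), 'qd': array([-1.42550585e-03, -2.26039058e-04, -6.18350181e-05, -1.19956596e-03,
        6.46844068e-04, -1.82187622e-03]), 'joint_efforts': array([ 3.24252669e-04, -5.82723498e+01,  2.93041545e+01,  6.99675098e+00,
        6.74502837e-03, -2.27330665e-04]), 'eef_pos': array([ 0.27488051, -0.61597019,  0.24761197]), 'ee_rot': array([ 3.13986815e+00, -1.60896949e-04, -2.72191376e+00]), 'force': array([-0.17909407, -0.10237986, -0.40986156]), 'moment': array([ 0.02689604, -0.02426384,  0.0289229 ]), 'gripper_force': 0.0, 'width': 0.0880527911181796}
top 45.95042594695557 322.3912155587647 237.6903195769722 [[-0.01121377 -0.99992606  0.00470326]
 [-0.98848927  0.01037557 -0.15093482]
 [ 0.15087486 -0.00634167 -0.98853253]] [0.00614556 0.59515272 1.6734098 ]
side 57.28863966215513 321.72403160853725 245.08003721463325 [[-0.80939641 -0.58723506  0.00569513]
 [-0.30406331  0.41075973 -0.85954752]
 [ 0.50241711 -0.69744636 -0.51102409]] [0.49988596 0.24591046 1.05366531]
```

View pics/top0.png

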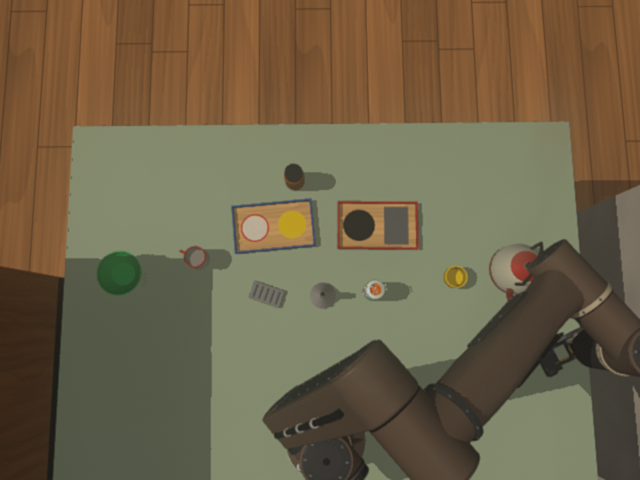

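View pics/side0.png

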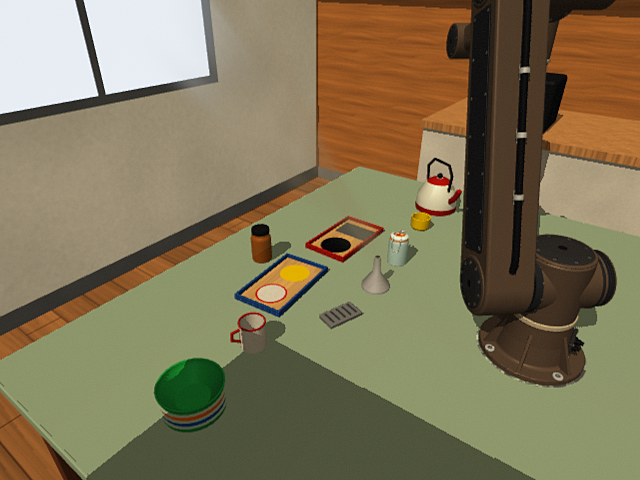

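Top view: the mug is at (195,257), trivet (267,294), funnel (322,295), jar (375,290) and bowl (456,277). The blue tray is at (274,226), red tray (379,225), amber jar (294,177), kettle (518,268) and stack (119,273). I'll measure these with masks next.

```bash
cat >h.py <<'E'
import numpy as np,cv2,pickle
from station import monitor, viewer
def grab(n,save=None):
    f=viewer.grab_frame(n)
    if save: cv2.imwrite(f"pics/{save}.png",f["color"]); pickle.dump(f,open(f"pics/{save}.pkl","wb"))
    return f
def load(s): return pickle.load(open(f"pics/{s}.pkl","rb"))
def K(f): return 240/np.tan(np.radians(f["fovy"]/2))
def ray(f,p):
    d=f["R"].T@np.array([(p[0]-f["cx"])/K(f),(p[1]-f["cy"])/K(f),1.]); return -f["R"].T@f["t"],d
def onz(f,p,z):
    o,d=ray(f,p); return (o+d*(z-o[2])/d[2])[:2]
def proj(f,X):
    c=f["R"]@np.array(X)+f["t"]; return c[:2]/c[2]*K(f)+[f["cx"],f["cy"]]
def tri(f,p,g,q):
    A=[];b=[]
    for h,r in((f,p),(g,q)):
        o,d=ray(h,r); d/=np.linalg.norm(d); P=np.eye(3)-np.outer(d,d); A.append(P); b.append(P@o)
    return np.linalg.solve(sum(A),sum(b))
def blob(f,box,lo,hi):
    """largest HSV blob in box (x0,y0,x1,y1) -> contour in full-image pixels"""
    x0,y0,x1,y1=box
    m=cv2.inRange(cv2.cvtColor(f["color"],cv2.COLOR_BGR2HSV)[y0:y1,x0:x1],lo,hi)
    c=cv2.findContours(m,cv2.RETR_EXTERNAL,cv2.CHAIN_APPROX_NONE)[0]
    return max(c,key=cv2.contourArea)+np.array([x0,y0]) if c else None
E
python3 - <<'E'
from h import *
f=load("top0"); g=load("side0"); c=f["color"]
big=cv2.resize(c[190:320,170:480],None,fx=2.58,fy=2.58,interpolation=cv2.INTER_CUBIC)
b2=cv2.resize(g["color"][170:370,220:470],None,fx=2.58,fy=2.58,interpolation=cv2.INTER_CUBIC)
cv2.imwrite("pics/c1.png",big);cv2.imwrite("pics/c2.png",b2)
hs=cv2.cvtColor(c,cv2.COLOR_BGR2HSV)
for n,p in dict(yel=(292,222),white=(254,228),blk=(358,225),gry=(396,225),blueedge=(274,250),rededge=(379,247),triv=(256,296),fun=(318,299),bowl=(450,277),mug=(205,258),table=(330,320),floor=(275,240),jar=(370,293)).items(): print(n,hs[p[1],p[0]])
E
```

```text
yel [ 23 206 188]
white [ 19  50 183]
blk [25 57 54]
gry [22 32 89]
blueedge [40 34 89]
rededge [  8 164 138]
triv [ 21  31 116]
fun [ 21  36 121]
bowl [ 22 177 130]
mug [  7 130 102]
table [ 36  52 138]
floor [ 17 132 172]
jar [ 32  29 174]
```

View pics/c1.png

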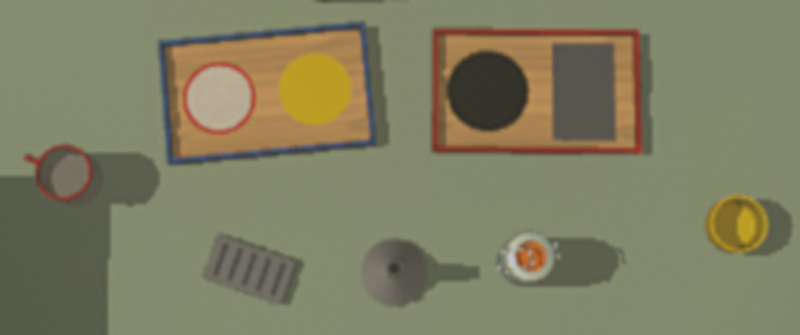

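View pics/c2.png

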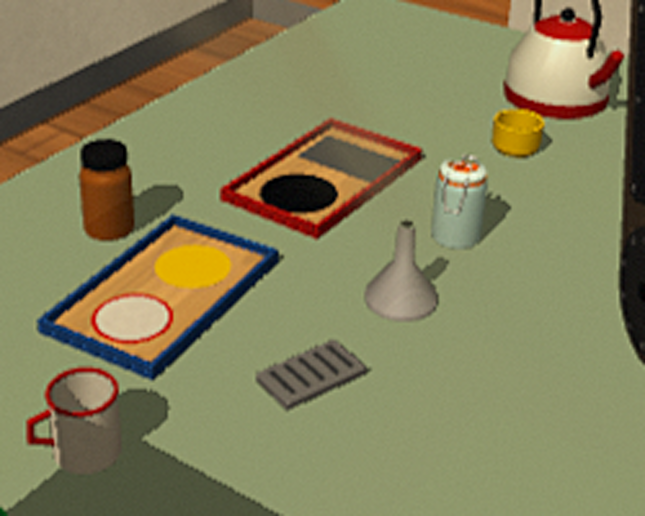

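The crops show everything clearly. The mug handle points up-left (crop 27,157), the jar's wires lie roughly along the image's horizontal, and the trivet is tilted about 15 degrees. I'll get precise positions from masks.

```bash
python3 - <<'E'
from h import *
f=load("top0"); g=load("side0")
def C(p): return np.array([170+(p[0]+.5)/2.58-.5,190+(p[1]+.5)/2.58-.5])
def S(p): return np.array([220+(p[0]+.5)/2.58-.5,170+(p[1]+.5)/2.58-.5])
r=lambda v:np.round(v,4)
def cen(b): m=cv2.moments(b); return np.array([m["m10"],m["m01"]])/m["m00"]
for n,fr,box,lo,hi,z in [
 ("yel",f,(272,205,312,242),(20,180,120),(28,255,255),.006),
 ("yelS",g,(270,255,325,290),(20,180,100),(30,255,255),.006),
 ("white",f,(240,212,271,244),(10,0,150),(40,90,255),.006),
 ("blk",f,(341,205,378,242),(0,0,0),(180,110,75),.006),
 ("gry",f,(380,203,412,247),(0,0,60),(180,60,120),.006),
 ("triv",f,(240,278,292,312),(0,0,60),(28,60,140),.012),
 ("bowl",f,(440,262,475,292),(20,130,60),(30,255,255),.045),
 ("funnel",f,(305,275,340,312),(0,0,40),(30,60,140),.0)]:
    b=blob(fr,box,lo,hi); 
    if b is None: print(n,None); continue
    p=cen(b); print(n,p.round(1),cv2.contourArea(b),cv2.boundingRect(b),r(onz(fr,p,z)))
    if n=="triv" or n=="gry":
        w=np.array([onz(fr,q,z) for q in b[:,0]],np.float32); print("  rect",cv2.minAreaRect(w))
for n,p in dict(mugrim=(64,172)).items(): print(n,r(onz(f,C(p),.072)), "handle",r(onz(f,C((27,157)),.06)))
print("mug tri",tri(f,C((64,172)),g,S((83,391))))
print("bowl rim",r(onz(f,C((737,222)),.045)),tri(f,C((737,222)),g,S((518,120))))
print("funnel tip",r(onz(f,C((393,268)),.1)),tri(f,C((393,268)),g,S((406,224))))
print("jar lid",r(onz(f,C((529,257)),.09)), "wires",r(onz(f,C((499,258)),.075)),r(onz(f,C((558,250)),.075)))
print("jar side base",r(onz(g,S((458,235)),0)))
for n,cs in dict(blue=((161,42),(362,25),(376,145),(169,161)),red=((433,30),(639,31),(639,152),(433,152))).items():
    w=np.array([onz(f,C(q),.018) for q in cs]); print(n,r(w.mean(0)),"axis",r(w[0]+w[3]-w[1]-w[2]),"yaw of +y",np.degrees(np.arctan2(*(w[0]+w[3]-w[1]-w[2])[::-1])))
print("amber",onz(f,(294,172),.11),"kettle",onz(f,(522,267),.13),"stack",onz(f,(119,272),.09))
E
```

```text
yel [291.6 224. ] 543.0 (278, 211, 28, 27) [0.6453 0.0948]
yelS [294.4 272.9] 369.5 (280, 265, 30, 17) [0.6487 0.096 ]
white [254.5 227.5] 428.0 (243, 216, 24, 24) [0.6356 0.2103]
blk [358.6 224.9] 662.0 (344, 210, 30, 30) [ 0.6405 -0.1138]
gry [395.9 225.6] 766.5 (385, 207, 23, 37) [ 0.637  -0.2303]
  rect ((0.6390374898910522, -0.23066571354866028), (0.06884418427944183, 0.1151297315955162), 88.40059661865234)
triv [266.4 293.9] 523.0 (249, 281, 36, 27) [0.4289 0.1721]
  rect ((0.42899590730667114, 0.1717132329940796), (0.09795742481946945, 0.05360262095928192), 71.03401947021484)
bowl [455.4 276.5] 392.0 (443, 266, 25, 22) [ 0.4728 -0.399 ]
funnel [322.3 295.2] 488.5 (310, 283, 26, 26) [0.4236 0.0016]
mugrim [0.539  0.3803] handle [0.5584 0.4262]
mug tri [0.54038592 0.38152348 0.07064899]
bowl rim [ 0.4752 -0.399 ] [ 0.47610642 -0.3985544   0.04541627]
funnel tip [0.4232 0.0029] [0.42475692 0.00369415 0.1005919 ]
jar lid [ 0.4345 -0.151 ] wires [ 0.4346 -0.1182] [ 0.443  -0.1857]
jar side base [ 0.4369 -0.1551]
blue [0.6385 0.1512] axis [-0.0351  0.4888] yaw of +y 94.10601949778923
red [ 0.6376 -0.1714] axis [0.0064 0.4947] yaw of +y 89.26203433389406
amber [0.7836528  0.08225886] kettle [ 0.49124796 -0.5709566 ] stack [0.49311468 0.5957377 ]
```

Emit:
{"fn": "servo_tool", "kwargs": {"targets": [{"angular": [0,0,-8.25],"xyz": [0,0,0],"claw": 8.76},{"angular": [0,0,-8.25],"xyz": [0,0,0],"claw": 8.76},{"angular": [0,0,-8.25],"xyz": [0,0,0],"claw": 8.76},{"angular": [0,0,-8.25],"xyz": [0,0,0],"claw": 8.76},{"angular": [0,0,-8.25],"xyz": [0,0,0],"claw": 8.76},{"angular": [0,0,-8.25],"xyz": [0,0,0],"claw": 8.76},{"angular": [0,0,-8.25],"xyz": [0,0,0],"claw": 8.76},{"angular": [0,0,-8.25],"xyz": [0,0,0],"claw": 8.76},{"angular": [0,0,0],"xyz": [-2.17,-2,0],"claw": 8.76},{"angular": [0,0,0],"xyz": [-2.17,-2,0],"claw": 8.76},{"angular": [0,0,0],"xyz": [-2.17,-2,0],"claw": 8.76},{"angular": [0,0,0],"xyz": [-2.17,-2,0],"claw": 8.76},{"angular": [0,0,0],"xyz": [-2.17,-2,0],"claw": 8.76},{"angular": [0,0,0],"xyz": [-2.17,-2,0],"claw": 8.76},{"angular": [0,0,0],"xyz": [-2.17,-2,0],"claw": 8.76},{"angular": [0,0,0],"xyz": [-2.17,-2,0],"claw": 8.76},{"angular": [0,0,0],"xyz": [-2.17,-2,0],"claw": 8.76},{"angular": [0,0,0],"xyz": [-2.17,-2,0],"claw": 8.76},{"angular": [0,0,0],"xyz": [0,0,2.5],"claw": 8.76},{"angular": [0,0,0],"xyz": [0,0,2.5],"claw": 8.76}], "force": 15}}

```text
t: 2.1
eef_pos: [0.4759, -0.3983, 0.1983]
ee_rot: [-3.14, -0.0, -1.568]
force: [-0.2, 0.1, -1.6]
width: 0.0872
gripper_force: 0.0
```

```bash
cat >>h.py <<'E'
def go(x,y,z,jaw):
    """tool-z turn (deg), and tool-axis shift (cm) after that turn; jaw = world angle of closing line"""
    s=monitor.get_state(); p=s["eef_pos"]; yaw=np.degrees(s["ee_rot"][2])
    t=(jaw+90-yaw+90)%180-90; yn=np.radians(yaw+t); d=np.array([x,y,z])-p
    c,n=np.cos(yn),np.sin(yn)
    print("t",round(s["t"],1),"pos",p.round(4),"rot",np.degrees(s["ee_rot"]).round(2),"w",round(s["width"],4),"F",s["force"].round(1))
    print(" turn_z",round(-t,1),"shift cm",(100*np.array([d[0]*c+d[1]*n, d[0]*n-d[1]*c, -d[2]])).round(2),"q6",s["q"][5].round(2))
E
python3 - <<'E'
from h import *
go(.475,-.399,.03,0)
f=grab("side","s1"); cv2.imwrite("pics/s1c.png",cv2.resize(f["color"][100:300,340:540],None,fx=3,fy=3))
E
```

```text
t 2.1 pos [ 0.4759 -0.3983  0.1983] rot [-1.7992e+02 -2.0000e-02 -8.9840e+01] w 0.0872 F [-0.2  0.1 -1.6]
 turn_z 0.2 shift cm [ 0.07  0.09 16.83] q6 0.39
```

View pics/s1c.png

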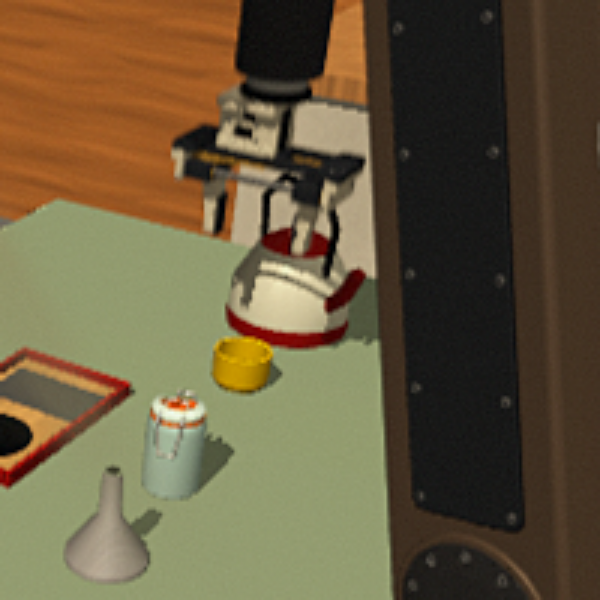

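The gripper is centred over the bowl with the kettle well clear behind it, so I'll descend and grip.

Emit:
{"fn": "servo_tool", "kwargs": {"targets": [{"angular": [0,0,0],"xyz": [0.05,0.05,2.5],"claw": 8.76},{"angular": [0,0,0],"xyz": [0,0,2.5],"claw": 8.76},{"angular": [0,0,0],"xyz": [0,0,2.5],"claw": 8.76},{"angular": [0,0,0],"xyz": [0,0,2.5],"claw": 8.76},{"angular": [0,0,0],"xyz": [0,0,2.5],"claw": 8.76},{"angular": [0,0,0],"xyz": [0,0,2.5],"claw": 8.76},{"angular": [0,0,0],"xyz": [0,0,1],"claw": 8.76},{"angular": [0,0,0],"xyz": [0,0,0.7],"claw": 8.76},{"angular": [0,0,0],"xyz": [0,0,0],"claw": 6},{"angular": [0,0,0],"xyz": [0,0,0],"claw": 6},{"angular": [0,0,0],"xyz": [0,0,0],"claw": 6},{"angular": [0,0,0],"xyz": [0,0,0],"claw": 6},{"angular": [0,0,0],"xyz": [0,0,0],"claw": 6},{"angular": [0,0,0],"xyz": [0,0,0],"claw": 6},{"angular": [0,0,0],"xyz": [0,0,0],"claw": 6},{"angular": [0,0,0],"xyz": [0,0,0],"claw": 6}], "force": 12}}

```text
t: 3.75
eef_pos: [0.475, -0.4, 0.0327]
ee_rot: [-3.14, -0.001, -1.569]
force: [-1.7, 0.5, 5.5]
width: 0.0677
gripper_force: 12.0
```

Emit:
{"fn": "servo_tool", "kwargs": {"targets": [{"angular": [0,0,0],"xyz": [0,0,-1],"claw": 6},{"angular": [0,0,0],"xyz": [0,0,-2],"claw": 6},{"angular": [0,0,-7.5],"xyz": [0,0,-1.5],"claw": 6},{"angular": [0,0,-7.5],"xyz": [0,0,-1.5],"claw": 6},{"angular": [0,0,-7.5],"xyz": [0,0,-1.5],"claw": 6},{"angular": [0,0,-7.5],"xyz": [0,0,-1.5],"claw": 6},{"angular": [0,0,-7.5],"xyz": [0,0,-1.5],"claw": 6},{"angular": [0,0,-7.5],"xyz": [0,0,-1.5],"claw": 6},{"angular": [0,0,0],"xyz": [-1,-2,0],"claw": 6},{"angular": [0,0,0],"xyz": [-2,-4,0],"claw": 6},{"angular": [0,0,0],"xyz": [-2,-4.1,0],"claw": 6},{"angular": [0,0,0],"xyz": [-2,-4.1,0],"claw": 6},{"angular": [0,0,0],"xyz": [-2,-4.1,0],"claw": 6},{"angular": [0,0,0],"xyz": [-2,-4.1,0],"claw": 6},{"angular": [0,0,0],"xyz": [-2,-4.1,0],"claw": 6},{"angular": [0,0,0],"xyz": [-2,-4.1,0],"claw": 6},{"angular": [0,0,0],"xyz": [-2,-4.1,0],"claw": 6},{"angular": [0,0,0],"xyz": [-2,-4.1,0],"claw": 6},{"angular": [0,0,0],"xyz": [-2,-4.1,0],"claw": 6},{"angular": [0,0,0],"xyz": [-1.9,-4.1,0],"claw": 6}]}}

```text
t: 5.75
eef_pos: [0.6445, 0.0967, 0.1523]
ee_rot: [-3.141, 0.0, -0.784]
force: [0.8, -0.1, -0.3]
width: 0.0674
gripper_force: 12.0
```

```bash
python3 - <<'E'
from h import *
go(.6455,.095,.039,45)
f=grab("top","t2"); cv2.imwrite("pics/t2c.png",cv2.resize(f["color"][140:300,180:420],None,fx=2.5,fy=2.5))
E
```

```text
t 5.8 pos [0.6445 0.0967 0.1523] rot [-179.98    0.    -44.94] w 0.0674 F [ 0.8 -0.1 -0.3]
 turn_z 0.1 shift cm [ 0.19  0.05 11.33] q6 0.34
```

View pics/t2c.png

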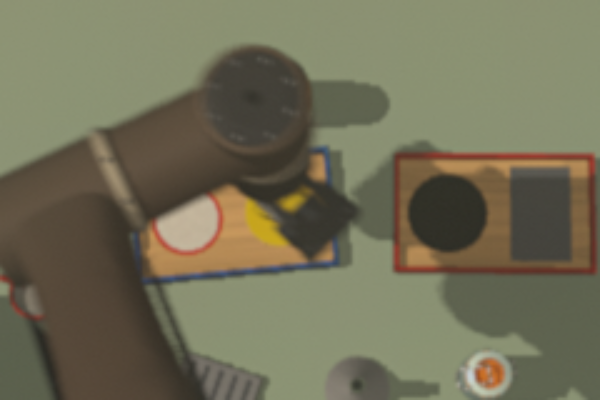

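The view shows the gripper over the yellow disc, with the amber jar clear of the body. I'll lower and release.

Emit:
{"fn": "servo_tool", "kwargs": {"targets": [{"angular": [0,0,0],"xyz": [0.19,0.05,2.5],"claw": 6},{"angular": [0,0,0],"xyz": [0,0,3],"claw": 6},{"angular": [0,0,0],"xyz": [0,0,2.5],"claw": 6},{"angular": [0,0,0],"xyz": [0,0,1.5],"claw": 6},{"angular": [0,0,0],"xyz": [0,0,0.8],"claw": 6},{"angular": [0,0,0],"xyz": [0,0,0.5],"claw": 6},{"angular": [0,0,0],"xyz": [0,0,0.3],"claw": 6},{"angular": [0,0,0],"xyz": [0,0,0.2],"claw": 6},{"angular": [0,0,0],"xyz": [0,0,0],"claw": 6},{"angular": [0,0,0],"xyz": [0,0,0],"claw": 6}]}}

```text
t: 6.8
eef_pos: [0.6457, 0.0931, 0.0392]
ee_rot: [-3.141, -0.0, -0.784]
force: [0.4, -0.1, -0.5]
width: 0.0673
gripper_force: 12.0
```

Emit:
{"fn": "servo_tool", "kwargs": {"targets": [{"angular": [0,0,0],"xyz": [0,0,0.05],"claw": 6.8},{"angular": [0,0,0],"xyz": [0,0,0],"claw": 7.5},{"angular": [0,0,0],"xyz": [0,0,0],"claw": 8.5},{"angular": [0,0,0],"xyz": [0,0,0],"claw": 8.5},{"angular": [0,0,0],"xyz": [0,0,-1],"claw": 8.5},{"angular": [0,0,0],"xyz": [0,0,-2.5],"claw": 8.5},{"angular": [0,0,0],"xyz": [0,0,-3],"claw": 8.5},{"angular": [0,0,0],"xyz": [0,0,-3],"claw": 8.5},{"angular": [0,0,8],"xyz": [0,0,0],"claw": 8.5},{"angular": [0,0,8],"xyz": [0,0,0],"claw": 8.5},{"angular": [0,0,8],"xyz": [0,0,0],"claw": 8.5},{"angular": [0,0,8],"xyz": [0,0,0],"claw": 8.5},{"angular": [0,0,8],"xyz": [0,0,0],"claw": 8.5},{"angular": [0,0,8],"xyz": [0,0,0],"claw": 8.5},{"angular": [0,0,8],"xyz": [0,0,0],"claw": 8.5},{"angular": [0,0,8],"xyz": [0,0,0],"claw": 8.5}]}}

```text
t: 8.4
eef_pos: [0.6454, 0.093, 0.1339]
ee_rot: [-3.141, 0.0, -1.907]
force: [1.0, 0.1, -0.1]
width: 0.0849
gripper_force: 0.0
```

Emit:
{"fn": "servo_tool", "kwargs": {"targets": [{"angular": [0,0,0],"xyz": [0,2.3,0],"claw": 7.5},{"angular": [0,0,0],"xyz": [0,2.3,0],"claw": 7.5},{"angular": [0,0,0],"xyz": [0,2.3,0],"claw": 7.5},{"angular": [0,0,0],"xyz": [0,2.3,0],"claw": 7.5},{"angular": [0,0,0],"xyz": [0,2.3,0],"claw": 7.5},{"angular": [0,0,0],"xyz": [0,2.3,0],"claw": 7.5},{"angular": [0,0,0],"xyz": [0,2.3,0],"claw": 7.5},{"angular": [0,0,0],"xyz": [0,2.3,0],"claw": 7.5},{"angular": [0,0,0],"xyz": [-0.1,2.3,0],"claw": 7.5},{"angular": [0,0,0],"xyz": [-0.2,2.3,0],"claw": 7.5}]}}

```text
t: 9.4
eef_pos: [0.4281, 0.1708, 0.1339]
ee_rot: [-3.141, 0.001, -1.902]
force: [0.1, -0.1, 0.0]
width: 0.0748
gripper_force: 0.0
```

```bash
python3 - <<'E'
from h import *
f=grab("side","s3")
go(.429,.1715,.024,-19)
cv2.imwrite("pics/s3c.png",cv2.resize(f["color"][200:360,220:420],None,fx=3,fy=3))
b=blob(f,(270,255,325,295),(20,180,60),(30,255,255)); print(cv2.boundingRect(b))
E
```

```text
t 9.4 pos [0.4258 0.171  0.1338] rot [ 1.7998e+02  6.0000e-02 -1.0899e+02] w 0.075 F [-3.8 -1.1 -1.8]
 turn_z 0.0 shift cm [-0.16 -0.29 10.98] q6 -1.14
(280, 255, 30, 27)
```

View pics/s3c.png

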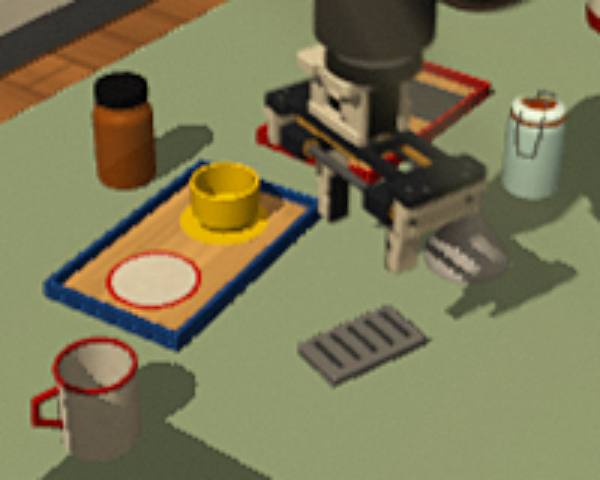

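The bowl stands on the yellow disc, and the funnel and jar are undisturbed. Next, descend on the trivet.

Emit:
{"fn": "servo_tool", "kwargs": {"targets": [{"angular": [0,0,0],"xyz": [-0.15,-0.25,2],"claw": 7.5},{"angular": [0,0,0],"xyz": [0,0,2.5],"claw": 7.5},{"angular": [0,0,0],"xyz": [0,0,2.5],"claw": 7.5},{"angular": [0,0,0],"xyz": [0,0,2],"claw": 7.5},{"angular": [0,0,0],"xyz": [0,0,1],"claw": 7.5},{"angular": [0,0,0],"xyz": [0,0,0.6],"claw": 7.5},{"angular": [0,0,0],"xyz": [0,0,0.3],"claw": 7.5},{"angular": [0,0,0],"xyz": [0,0,0],"claw": 7.5},{"angular": [0,0,0],"xyz": [0,0,0],"claw": 5},{"angular": [0,0,0],"xyz": [0,0,0],"claw": 5},{"angular": [0,0,0],"xyz": [0,0,0],"claw": 5},{"angular": [0,0,0],"xyz": [0,0,0],"claw": 5},{"angular": [0,0,0],"xyz": [0,0,0],"claw": 5},{"angular": [0,0,0],"xyz": [0,0,0],"claw": 5},{"angular": [0,0,0],"xyz": [0,0,0],"claw": 5},{"angular": [0,0,0],"xyz": [0,0,0],"claw": 5}], "force": 20}}

```text
t: 11.05
eef_pos: [0.4317, 0.1713, 0.0245]
ee_rot: [-3.141, 0.0, -1.901]
force: [-2.2, 0.6, 5.6]
width: 0.0559
gripper_force: 20.0
```

Emit:
{"fn": "servo_tool", "kwargs": {"targets": [{"angular": [0,0,0],"xyz": [0,0,-1],"claw": 5},{"angular": [0,0,0],"xyz": [0,0,-2],"claw": 5},{"angular": [0,0,8],"xyz": [0,0,-2],"claw": 5},{"angular": [0,0,8],"xyz": [0,0,-2],"claw": 5},{"angular": [0,0,8],"xyz": [0,0,-2],"claw": 5},{"angular": [0,0,8],"xyz": [0,0,-2],"claw": 5},{"angular": [0,0,8],"xyz": [0,0,-1],"claw": 5},{"angular": [0,0,8],"xyz": [0,0,0],"claw": 5},{"angular": [0,0,8],"xyz": [0,0,0],"claw": 5},{"angular": [0,0,8],"xyz": [0,0,0],"claw": 5},{"angular": [0,0,8],"xyz": [0,0,0],"claw": 5},{"angular": [0,0,0],"xyz": [-0.9,-1.65,0],"claw": 5}]}}

```text
t: 12.25
eef_pos: [0.4402, 0.1552, 0.1448]
ee_rot: [3.141, 0.001, 3.121]
force: [-0.2, 1.2, -0.4]
width: 0.0554
gripper_force: 20.0
```

Emit:
{"fn": "servo_tool", "kwargs": {"targets": [{"angular": [0,0,0],"xyz": [-1.8,-3.3,0],"claw": 5},{"angular": [0,0,0],"xyz": [-1.8,-3.3,0],"claw": 5},{"angular": [0,0,0],"xyz": [-1.8,-3.3,0],"claw": 5},{"angular": [0,0,0],"xyz": [-1.8,-3.3,0],"claw": 5},{"angular": [0,0,0],"xyz": [-1.8,-3.3,0],"claw": 5},{"angular": [0,0,0],"xyz": [-1.8,-3.3,0],"claw": 5},{"angular": [0,0,0],"xyz": [-1.8,-3.3,0],"claw": 5},{"angular": [0,0,0],"xyz": [-1.8,-3.3,0],"claw": 5},{"angular": [0,0,0],"xyz": [-1.8,-3.3,0],"claw": 5},{"angular": [0,0,0],"xyz": [-1.8,-3.3,0],"claw": 5},{"angular": [0,0,0],"xyz": [-1.8,-3.3,2],"claw": 5},{"angular": [0,0,0],"xyz": [-0.6,-1.8,2],"claw": 5},{"angular": [0,0,0],"xyz": [0,0,2],"claw": 5},{"angular": [0,0,0],"xyz": [0,0,1],"claw": 5},{"angular": [0,0,0],"xyz": [0,0,0],"claw": 5}]}}

```text
t: 13.75
eef_pos: [0.6368, -0.2296, 0.0727]
ee_rot: [3.141, -0.003, 3.125]
force: [-0.1, -0.5, -0.6]
width: 0.0557
gripper_force: 20.0
```

```bash
python3 - <<'E'
from h import *
go(.638,-.230,.031,-91)
f=grab("side","s4"); cv2.imwrite("pics/s4c.png",cv2.resize(f["color"][150:310,280:480],None,fx=3,fy=3))
E
```

```text
t 13.8 pos [ 0.6368 -0.2296  0.0727] rot [179.98  -0.18 179.04] w 0.0557 F [-0.1 -0.5 -0.6]
 turn_z 0.0 shift cm [-0.12 -0.04  4.17] q6 -1.53
```

View pics/s4c.png

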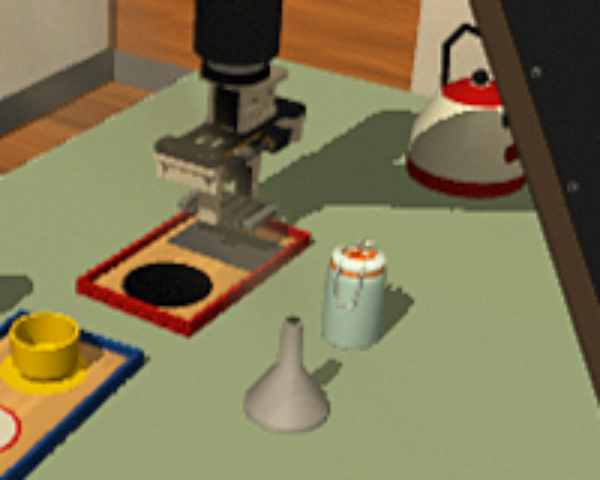

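The trivet is above the oblong and square to it. I'll lower and release.

Emit:
{"fn": "servo_tool", "kwargs": {"targets": [{"angular": [0,0,0],"xyz": [-0.12,-0.04,1.5],"claw": 5},{"angular": [0,0,0],"xyz": [0,0,1.2],"claw": 5},{"angular": [0,0,0],"xyz": [0,0,0.8],"claw": 5},{"angular": [0,0,0],"xyz": [0,0,0.4],"claw": 5},{"angular": [0,0,0],"xyz": [0,0,0.2],"claw": 5},{"angular": [0,0,0],"xyz": [0,0,0.1],"claw": 5},{"angular": [0,0,0],"xyz": [0,0,0],"claw": 5},{"angular": [0,0,0],"xyz": [0,0,0],"claw": 6},{"angular": [0,0,0],"xyz": [0,0,0],"claw": 7},{"angular": [0,0,0],"xyz": [0,0,0],"claw": 7},{"angular": [0,0,0],"xyz": [0,0,0],"claw": 7},{"angular": [0,0,0],"xyz": [0,0,-1],"claw": 7},{"angular": [0,0,0],"xyz": [0,0,-3],"claw": 7},{"angular": [0,0,0],"xyz": [0,0,-4],"claw": 8},{"angular": [0,0,0],"xyz": [0,0,-4],"claw": 8},{"angular": [0,0,0],"xyz": [0,0,-4],"claw": 8}]}}

```text
t: 15.4
eef_pos: [0.639, -0.2303, 0.1946]
ee_rot: [-3.141, 0.001, 3.125]
force: [0.8, 0.2, 0.2]
width: 0.0795
gripper_force: 0.0
```

Emit:
{"fn": "servo_tool", "kwargs": {"targets": [{"angular": [0,0,-8.17],"xyz": [0,0,0],"claw": 8.6},{"angular": [0,0,-8.17],"xyz": [0,0,0],"claw": 8.6},{"angular": [0,0,-8.17],"xyz": [0,0,0],"claw": 8.6},{"angular": [0,0,-8.17],"xyz": [0,0,0],"claw": 8.6},{"angular": [0,0,-8.17],"xyz": [0,0,0],"claw": 8.6},{"angular": [0,0,-8.17],"xyz": [0,0,0],"claw": 8.6},{"angular": [0,0,-8.17],"xyz": [0,0,0],"claw": 8.6},{"angular": [0,0,-8.17],"xyz": [0,0,0],"claw": 8.6},{"angular": [0,0,-8.17],"xyz": [0,0,0],"claw": 8.6},{"angular": [0,0,-8.17],"xyz": [0,0,0],"claw": 8.6},{"angular": [0,0,-8.17],"xyz": [0,0,0],"claw": 8.6},{"angular": [0,0,-8.17],"xyz": [0,0,0],"claw": 8.6},{"angular": [0,0,0],"xyz": [0,0,0],"claw": 8.6}]}}

```text
t: 16.7
eef_pos: [0.6392, -0.2302, 0.1929]
ee_rot: [-3.141, -0.0, -1.445]
force: [0.2, 0.5, -0.5]
width: 0.0859
gripper_force: 0.0
```

```bash
python3 - <<'E'
from h import *
go(.437,-.152,.180,7)
f=grab("top","t5"); cv2.imwrite("pics/t5c.png",cv2.resize(f["color"][180:330,300:480],None,fx=4,fy=4,interpolation=cv2.INTER_CUBIC))
E
```

```text
t 16.7 pos [ 0.6392 -0.2302  0.1929] rot [-1.7996e+02 -1.0000e-02 -8.2780e+01] w 0.0859 F [ 0.2  0.5 -0.5]
 turn_z 0.2 shift cm [-10.23  19.12   1.29] q6 0.19
```

View pics/t5c.png

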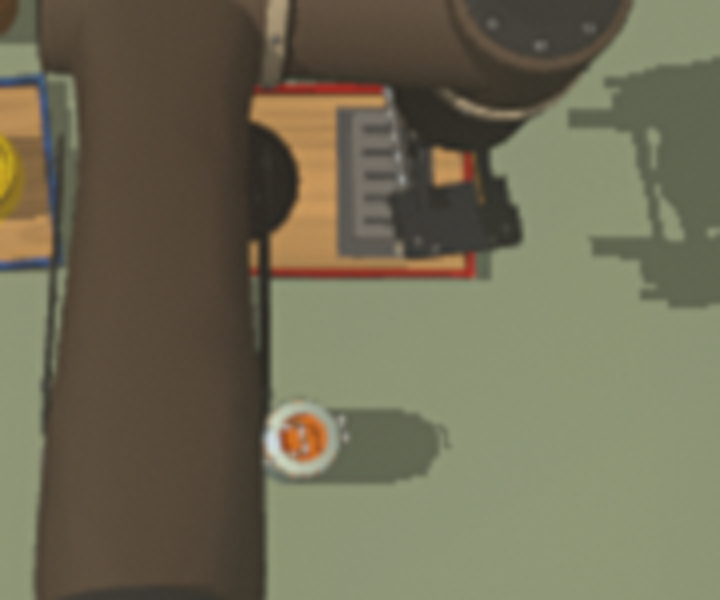

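The trivet lies on the oblong. The jar lid is at image (375.1,289.1), matching the earlier estimate.

Emit:
{"fn": "servo_tool", "kwargs": {"targets": [{"angular": [0,0,0],"xyz": [-1.28,2.4,0],"claw": 8.7},{"angular": [0,0,0],"xyz": [-1.28,2.4,0],"claw": 8.7},{"angular": [0,0,0],"xyz": [-1.28,2.4,0],"claw": 8.7},{"angular": [0,0,0],"xyz": [-1.28,2.4,0],"claw": 8.7},{"angular": [0,0,0],"xyz": [-1.28,2.4,0],"claw": 8.7},{"angular": [0,0,0],"xyz": [-1.28,2.4,0],"claw": 8.7},{"angular": [0,0,0],"xyz": [-1.28,2.4,0],"claw": 8.7},{"angular": [0,0,0],"xyz": [-1.28,2.35,0],"claw": 8.7},{"angular": [0,0,0],"xyz": [0,0,0],"claw": 8.7},{"angular": [0,0,0],"xyz": [0,0,0],"claw": 8.7}]}}

```text
t: 17.75
eef_pos: [0.4368, -0.1522, 0.193]
ee_rot: [-3.14, -0.0, -1.449]
force: [0.8, 0.7, 0.3]
width: 0.0871
gripper_force: 0.0
```

```bash
python3 - <<'E'
from h import *
go(.4365,-.152,.065,7)
f=grab("side","s6"); cv2.imwrite("pics/s6c.png",cv2.resize(f["color"][150:310,280:480],None,fx=3,fy=3))
E
```

```text
t 17.8 pos [ 0.4368 -0.1522  0.193 ] rot [-1.7988e+02 -2.0000e-02 -8.3040e+01] w 0.0871 F [0.8 0.7 0.3]
 turn_z -0.0 shift cm [-0.02  0.03 12.8 ] q6 0.03
```

View pics/s6c.png

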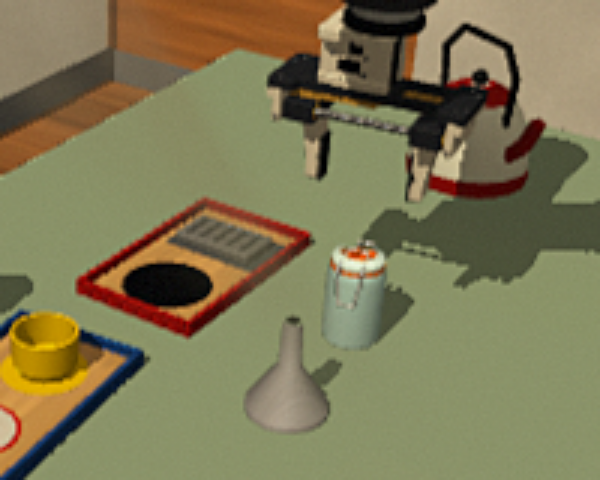

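The trivet is well placed on the oblong, and the gripper is straight above the jar.

Emit:
{"fn": "servo_tool", "kwargs": {"targets": [{"angular": [0,0,0],"xyz": [0,0,2],"claw": 8.76},{"angular": [0,0,0],"xyz": [0,0,2.5],"claw": 8.76},{"angular": [0,0,0],"xyz": [0,0,2.5],"claw": 8.76},{"angular": [0,0,0],"xyz": [0,0,2.5],"claw": 8.76},{"angular": [0,0,0],"xyz": [0,0,2],"claw": 8.76},{"angular": [0,0,0],"xyz": [0,0,0.8],"claw": 8.76},{"angular": [0,0,0],"xyz": [0,0,0.4],"claw": 8.76},{"angular": [0,0,0],"xyz": [0,0,0],"claw": 5.5},{"angular": [0,0,0],"xyz": [0,0,0],"claw": 5.5},{"angular": [0,0,0],"xyz": [0,0,0],"claw": 5.5},{"angular": [0,0,0],"xyz": [0,0,0],"claw": 5.5},{"angular": [0,0,0],"xyz": [0,0,0],"claw": 5.5},{"angular": [0,0,0],"xyz": [0,0,0],"claw": 5.5},{"angular": [0,0,0],"xyz": [0,0,0],"claw": 5.5},{"angular": [0,0,0],"xyz": [0,0,0],"claw": 5.5},{"angular": [0,0,0],"xyz": [0,0,0],"claw": 5.5}], "force": 25}}

```text
t: 19.4
eef_pos: [0.4362, -0.1523, 0.0656]
ee_rot: [3.141, -0.0, -1.447]
force: [-2.9, 0.3, 6.8]
width: 0.0594
gripper_force: 25.0
```

```bash
python3 - <<'E'
from h import *
f=load("s6")
# trivet top corners in side picture (crop/3 + offset)
S=lambda p:(280+(p[0]+.5)/3-.5,150+(p[1]+.5)/3-.5)
c=[S((168,240)),S((200,217)),S((284,245)),S((252,268))]
print(np.array([onz(f,q,.016) for q in c]).round(4), np.mean([onz(f,q,.016) for q in c],0))
go(.638,-.230,.20,2)
E
```

```text
[[ 0.6912 -0.1834]
 [ 0.6927 -0.2532]
 [ 0.5775 -0.2529]
 [ 0.5795 -0.1856]] [ 0.63522677 -0.21876936]
t 19.4 pos [ 0.4362 -0.1523  0.0656] rot [ 1.7999e+02 -1.0000e-02 -8.2910e+01] w 0.0594 F [-2.9  0.3  6.8]
 turn_z 5.1 shift cm [  8.47 -19.89 -13.44] q6 0.03
```

```bash
python3 - <<'E'
from h import *
f=grab("top","t7"); im=np.hstack([cv2.resize(f["color"][195:255,330:425],None,fx=4,fy=4,interpolation=cv2.INTER_CUBIC),cv2.resize(load("s6")["color"][205:265,300:395],None,fx=4,fy=4,interpolation=cv2.INTER_CUBIC)])
cv2.imwrite("pics/t7c.png",im)
E
```

```text
(no output)
```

View pics/t7c.png

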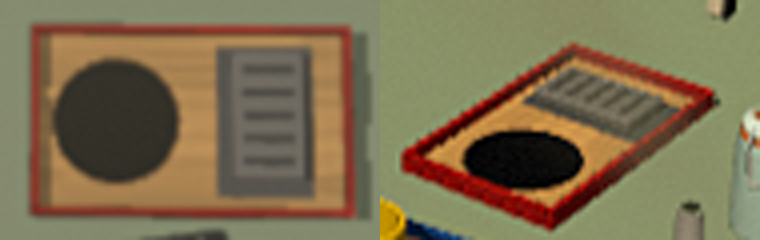

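The trivet top is centred near crop (269,116) within the oblong (265,122), so it looks well centred once its height is allowed for.

```bash
python3 - <<'E'
from h import *
f=load("t7")
C=lambda p:(330+(p[0]+.5)/4-.5,195+(p[1]+.5)/4-.5)
t=onz(f,C((269,116)),.018); o=onz(f,C((265.5,122)),.006); b=onz(f,C((116,120.5)),.006)
print("triv",t,"oblong",o,"black",b)
go(.638,-.230,.2,2)
E
```

```text
triv [ 0.64098564 -0.23173371] oblong [ 0.63838659 -0.23054058] black [ 0.64078427 -0.11398603]
t 19.4 pos [ 0.4362 -0.1523  0.0656] rot [179.99  -0.   -82.91] w 0.0594 F [-3.8  0.3  6.3]
 turn_z 5.1 shift cm [  8.47 -19.89 -13.44] q6 0.03
```

Emit:
{"fn": "servo_tool", "kwargs": {"targets": [{"angular": [0,0,0],"xyz": [0,0,-1],"claw": 5.5},{"angular": [0,0,0],"xyz": [0,0,-2],"claw": 5.5},{"angular": [0,0,0],"xyz": [0,0,-3],"claw": 5.5},{"angular": [0,0,0],"xyz": [0,0,-3],"claw": 5.5},{"angular": [0,0,0],"xyz": [0.6,-1.2,-1],"claw": 5.5},{"angular": [0,0,0],"xyz": [1.3,-2.4,0],"claw": 5.5},{"angular": [0,0,0],"xyz": [1.3,-2.4,0],"claw": 5.5},{"angular": [0,0,0],"xyz": [1.3,-2.4,0],"claw": 5.5},{"angular": [0,0,0],"xyz": [1.3,-2.4,0],"claw": 5.5},{"angular": [0,0,0],"xyz": [1.3,-2.4,0],"claw": 5.5},{"angular": [0,0,0],"xyz": [1.3,-2.4,0],"claw": 5.5},{"angular": [0,0,0],"xyz": [1.3,-2.4,0],"claw": 5.5},{"angular": [0,0,0],"xyz": [0.6,-1.3,1],"claw": 5.5},{"angular": [0,0,0],"xyz": [0,0,2],"claw": 5.5},{"angular": [0,0,0],"xyz": [0,0,2],"claw": 5.5},{"angular": [0,0,0],"xyz": [0,0,1],"claw": 5.5},{"angular": [0,0,0],"xyz": [0,0,0],"claw": 5.5}]}}

```text
t: 21.15
eef_pos: [0.6393, -0.2303, 0.1031]
ee_rot: [3.138, 0.001, -1.447]
force: [-0.1, 0.5, -3.0]
width: 0.0593
gripper_force: 25.0
```

```bash
python3 - <<'E'
from h import *
go(.640,-.231,.084,7)
E
```

```text
t 21.1 pos [ 0.6393 -0.2303  0.1031] rot [ 1.7979e+02  7.0000e-02 -8.2920e+01] w 0.0593 F [-0.1  0.5 -3. ]
 turn_z 0.1 shift cm [ 0.08 -0.06  1.91] q6 0.18
```

Emit:
{"fn": "servo_tool", "kwargs": {"targets": [{"angular": [0,0,0],"xyz": [0.08,-0.06,0.8],"claw": 5.5},{"angular": [0,0,0],"xyz": [0,0,0.5],"claw": 5.5},{"angular": [0,0,0],"xyz": [0,0,0.3],"claw": 5.5},{"angular": [0,0,0],"xyz": [0,0,0.15],"claw": 5.5},{"angular": [0,0,0],"xyz": [0,0,0.1],"claw": 5.5},{"angular": [0,0,0],"xyz": [0,0,0.08],"claw": 5.5},{"angular": [0,0,0],"xyz": [0,0,0],"claw": 5.5},{"angular": [0,0,0],"xyz": [0,0,0],"claw": 5.5}]}}

```text
t: 21.95
eef_pos: [0.6416, -0.2314, 0.0859]
ee_rot: [-3.141, -0.0, -1.447]
force: [-0.4, 0.2, -2.5]
width: 0.0592
gripper_force: 25.0
```

Emit:
{"fn": "servo_tool", "kwargs": {"targets": [{"angular": [0,0,0],"xyz": [0,0.05,0.1],"claw": 5.5},{"angular": [0,0,0],"xyz": [0,0.05,0.08],"claw": 5.5},{"angular": [0,0,0],"xyz": [0,0,0.04],"claw": 5.5},{"angular": [0,0,0],"xyz": [0,0,0],"claw": 5.5}]}}

```text
t: 22.35
eef_pos: [0.6404, -0.2315, 0.0837]
ee_rot: [3.141, -0.0, -1.447]
force: [-1.1, -0.4, -0.9]
width: 0.0597
gripper_force: 25.0
```

Emit:
{"fn": "servo_tool", "kwargs": {"targets": [{"angular": [0,0,0],"xyz": [0,0,0],"claw": 6.2},{"angular": [0,0,0],"xyz": [0,0,0],"claw": 7},{"angular": [0,0,0],"xyz": [0,0,0],"claw": 8.5},{"angular": [0,0,0],"xyz": [0,0,0],"claw": 8.5},{"angular": [0,0,0],"xyz": [0,0,0],"claw": 8.5},{"angular": [0,0,0],"xyz": [0,0,-1],"claw": 8.5},{"angular": [0,0,0],"xyz": [0,0,-3],"claw": 8.5},{"angular": [0,0,0],"xyz": [0,0,-3],"claw": 8.5},{"angular": [0,0,0],"xyz": [0,0,-4],"claw": 8.5},{"angular": [0,0,0],"xyz": [0,0,-3],"claw": 8.5}]}}

```text
t: 23.35
eef_pos: [0.6409, -0.2317, 0.2271]
ee_rot: [-3.139, -0.001, -1.447]
force: [-0.1, -0.1, 0.7]
width: 0.0849
gripper_force: 0.0
```

Emit:
{"fn": "servo_tool", "kwargs": {"targets": [{"angular": [0,0,0],"xyz": [-2.36,1.69,0],"claw": 5},{"angular": [0,0,0],"xyz": [-2.36,1.69,0],"claw": 5},{"angular": [0,0,0],"xyz": [-2.36,1.69,0],"claw": 5},{"angular": [0,0,0],"xyz": [-2.36,1.69,0],"claw": 5},{"angular": [0,0,0],"xyz": [-2.36,1.69,0],"claw": 5},{"angular": [0,0,0],"xyz": [-2.36,1.69,0],"claw": 5},{"angular": [0,0,0],"xyz": [-2.36,1.69,0],"claw": 5},{"angular": [0,0,0],"xyz": [-2.36,1.69,0],"claw": 5},{"angular": [0,0,0],"xyz": [-2.36,1.69,0],"claw": 5},{"angular": [0,0,0],"xyz": [-2.36,1.69,0],"claw": 5},{"angular": [0,0,0],"xyz": [-2.3,1.69,0],"claw": 5},{"angular": [0,0,0],"xyz": [0,0,2],"claw": 5},{"angular": [0,0,0],"xyz": [0,0,2],"claw": 5},{"angular": [0,0,0],"xyz": [0,0,0],"claw": 5}]}}

```text
t: 24.75
eef_pos: [0.4226, 0.0024, 0.1825]
ee_rot: [3.139, -0.0, -1.447]
force: [0.7, 0.4, 0.6]
width: 0.0499
gripper_force: 0.0
```

```bash
python3 - <<'E'
from h import *
go(.4245,.0035,.081,7)
f=grab("side","s8"); cv2.imwrite("pics/s8c.png",cv2.resize(f["color"][150:330,280:480],None,fx=3,fy=3))
E
```

```text
t 24.8 pos [0.4226 0.0024 0.1825] rot [ 1.7985e+02 -2.0000e-02 -8.2890e+01] w 0.0499 F [0.7 0.4 0.6]
 turn_z 0.1 shift cm [-0.09 -0.2  10.15] q6 -0.35
```

View pics/s8c.png

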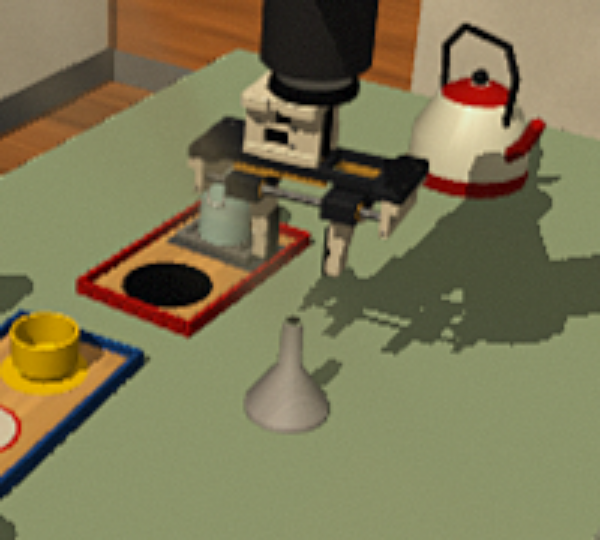

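The jar stands on the trivet, and the gripper is over the funnel. Now down to the spout.

Emit:
{"fn": "servo_tool", "kwargs": {"targets": [{"angular": [0,0,0],"xyz": [-0.09,-0.18,2],"claw": 5},{"angular": [0,0,0],"xyz": [0,0,2.5],"claw": 5},{"angular": [0,0,0],"xyz": [0,0,2.5],"claw": 5},{"angular": [0,0,0],"xyz": [0,0,2],"claw": 5},{"angular": [0,0,0],"xyz": [0,0,0.8],"claw": 5},{"angular": [0,0,0],"xyz": [0,0,0.3],"claw": 5},{"angular": [0,0,0],"xyz": [0,0,0],"claw": 3.5},{"angular": [0,0,0],"xyz": [0,0,0],"claw": 2.6},{"angular": [0,0,0],"xyz": [0,0,0],"claw": 1.5},{"angular": [0,0,0],"xyz": [0,0,0],"claw": 1.5},{"angular": [0,0,0],"xyz": [0,0,0],"claw": 1.5},{"angular": [0,0,0],"xyz": [0,0,0],"claw": 1.5},{"angular": [0,0,0],"xyz": [0,0,0],"claw": 1.5},{"angular": [0,0,0],"xyz": [0,0,0],"claw": 1.5},{"angular": [0,0,0],"xyz": [0,0,0],"claw": 1.5},{"angular": [0,0,0],"xyz": [0,0,0],"claw": 1.5}], "force": 15}}

```text
t: 26.4
eef_pos: [0.4258, 0.0038, 0.083]
ee_rot: [-3.141, 0.0, -1.447]
force: [-3.4, 0.4, 6.0]
width: 0.0201
gripper_force: 15.1
```

```bash
python3 - <<'E'
from h import *
go(.640,-.1135,.18,7)
E
```

```text
t 26.4 pos [0.4258 0.0038 0.083 ] rot [-179.98    0.    -82.89] w 0.0201 F [-3.4  0.4  6. ]
 turn_z 0.1 shift cm [ 14.25 -19.83  -9.7 ] q6 -0.35
```

Emit:
{"fn": "servo_tool", "kwargs": {"targets": [{"angular": [0,0,0],"xyz": [0,0,-1],"claw": 1.5},{"angular": [0,0,0],"xyz": [0,0,-2],"claw": 1.5},{"angular": [0,0,0],"xyz": [0,0,-3],"claw": 1.5},{"angular": [0,0,0],"xyz": [0.73,-1,-1],"claw": 1.5},{"angular": [0,0,0],"xyz": [1.4,-2,0],"claw": 1.5},{"angular": [0,0,0],"xyz": [1.4,-2,0],"claw": 1.5},{"angular": [0,0,0],"xyz": [1.4,-2,0],"claw": 1.5},{"angular": [0,0,0],"xyz": [1.4,-2,0],"claw": 1.5},{"angular": [0,0,0],"xyz": [1.4,-2,0],"claw": 1.5},{"angular": [0,0,0],"xyz": [1.4,-2,0],"claw": 1.5},{"angular": [0,0,0],"xyz": [1.4,-2,0],"claw": 1.5},{"angular": [0,0,0],"xyz": [1.4,-2,0],"claw": 1.5},{"angular": [0,0,0],"xyz": [1.4,-2,0],"claw": 1.5},{"angular": [0,0,0],"xyz": [0.9,-0.8,1],"claw": 1.5},{"angular": [0,0,0],"xyz": [0,0,2],"claw": 1.5},{"angular": [0,0,0],"xyz": [0,0,1.5],"claw": 1.5},{"angular": [0,0,0],"xyz": [0,0,0.5],"claw": 1.5},{"angular": [0,0,0],"xyz": [0,0,0],"claw": 1.5},{"angular": [0,0,0],"xyz": [0,0,0],"claw": 1.5}]}}

```text
t: 28.3
eef_pos: [0.64, -0.1129, 0.1033]
ee_rot: [-3.141, -0.0, -1.447]
force: [0.8, 0.3, -0.4]
width: 0.0202
gripper_force: 15.0
```

```bash
python3 - <<'E'
from h import *
go(.640,-.1138,.089,7)
E
```

```text
t 28.3 pos [ 0.64   -0.1129  0.1033] rot [-1.7996e+02 -1.0000e-02 -8.2880e+01] w 0.0202 F [ 0.8  0.3 -0.4]
 turn_z 0.1 shift cm [0.08 0.01 1.43] q6 -0.0
```

Emit:
{"fn": "servo_tool", "kwargs": {"targets": [{"angular": [0,0,0],"xyz": [0.08,0,0.7],"claw": 1.5},{"angular": [0,0,0],"xyz": [0,0,0.4],"claw": 1.5},{"angular": [0,0,0],"xyz": [0,0,0.2],"claw": 1.5},{"angular": [0,0,0],"xyz": [0,0,0.1],"claw": 1.5},{"angular": [0,0,0],"xyz": [0,0,0.05],"claw": 1.5},{"angular": [0,0,0],"xyz": [0,0,0],"claw": 1.5},{"angular": [0,0,0],"xyz": [0,0,0],"claw": 1.5}]}}

```text
t: 29.0
eef_pos: [0.6397, -0.1139, 0.0891]
ee_rot: [-3.142, -0.0, -1.447]
force: [-3.7, 1.1, 7.2]
width: 0.0203
gripper_force: 15.1
```

Emit:
{"fn": "servo_tool", "kwargs": {"targets": [{"angular": [0,0,0],"xyz": [0,0,0],"claw": 2.4},{"angular": [0,0,0],"xyz": [0,0,0],"claw": 3.5},{"angular": [0,0,0],"xyz": [0,0,0],"claw": 5},{"angular": [0,0,0],"xyz": [0,0,0],"claw": 5},{"angular": [0,0,0],"xyz": [0,0,0],"claw": 5},{"angular": [0,0,0],"xyz": [0,0,-1],"claw": 5},{"angular": [0,0,0],"xyz": [0,0,-3],"claw": 5},{"angular": [0,0,0],"xyz": [0,0,-3],"claw": 5},{"angular": [0,0,0],"xyz": [0,0,-3],"claw": 5},{"angular": [0,0,7.5],"xyz": [0,0,-3],"claw": 6},{"angular": [0,0,7.5],"xyz": [0,0,0],"claw": 7},{"angular": [0,0,7.5],"xyz": [0,0,0],"claw": 8},{"angular": [0,0,7.5],"xyz": [0,0,0],"claw": 8.76}]}}

```text
t: 30.3
eef_pos: [0.6399, -0.1139, 0.2193]
ee_rot: [-3.14, 0.001, -1.976]
force: [0.4, 0.9, -0.9]
width: 0.0768
gripper_force: 0.0
```

Emit:
{"fn": "servo_tool", "kwargs": {"targets": [{"angular": [0,0,0],"xyz": [-3.2,2.2,0],"claw": 8.76},{"angular": [0,0,0],"xyz": [-3.2,2.2,0],"claw": 8.76},{"angular": [0,0,0],"xyz": [-3.2,2.2,0],"claw": 8.76},{"angular": [0,0,0],"xyz": [-3.2,2.2,0],"claw": 8.76},{"angular": [0,0,0],"xyz": [-3.2,2.2,0],"claw": 8.76},{"angular": [0,0,0],"xyz": [-3.2,2.2,0],"claw": 8.76},{"angular": [0,0,0],"xyz": [-3.2,2.2,0],"claw": 8.76},{"angular": [0,0,0],"xyz": [-3.2,2.2,0],"claw": 8.76},{"angular": [0,0,0],"xyz": [-3.2,2.2,0],"claw": 8.76},{"angular": [0,0,0],"xyz": [-3.2,2.2,0],"claw": 8.76},{"angular": [0,0,0],"xyz": [-3.2,2.2,0],"claw": 8.76},{"angular": [0,0,0],"xyz": [-3.2,2.2,0],"claw": 8.76},{"angular": [0,0,0],"xyz": [-3.2,2.1,0],"claw": 8.76},{"angular": [0,0,0],"xyz": [0,0,2],"claw": 8.76},{"angular": [0,0,0],"xyz": [0,0,2],"claw": 8.76},{"angular": [0,0,0],"xyz": [0,0,0],"claw": 8.76}]}}

```text
t: 31.9
eef_pos: [0.5378, 0.3796, 0.1757]
ee_rot: [3.14, -0.004, -1.97]
force: [-0.1, -0.0, -0.3]
width: 0.0874
gripper_force: 0.0
```

```bash
python3 - <<'E'
from h import *
go(.540,.381,.039,-22.5)
f=grab("side","s9"); cv2.imwrite("pics/s9c.png",cv2.resize(f["color"][170:370,180:440],None,fx=3,fy=3))
E
```

```text
t 31.9 pos [0.5378 0.3796 0.1757] rot [ 179.89   -0.24 -112.89] w 0.0874 F [-0.1 -0.  -0.3]
 turn_z -0.4 shift cm [-0.21 -0.15 13.67] q6 -1.31
```

View pics/s9c.png

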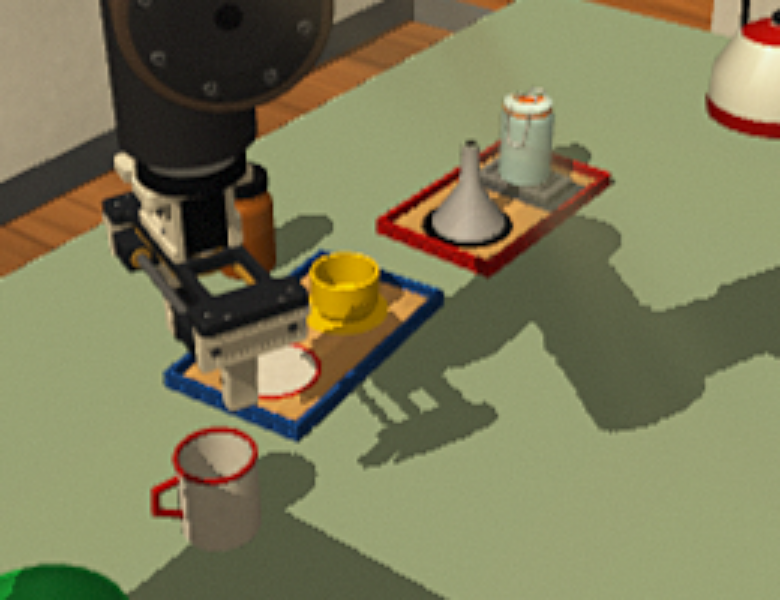

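The red kit looks right: the funnel is centred on the black disc and the jar is on the trivet. Now the mug.

Emit:
{"fn": "servo_tool", "kwargs": {"targets": [{"angular": [0,0,0],"xyz": [-0.2,-0.15,2],"claw": 8.76},{"angular": [0,0,0],"xyz": [0,0,3],"claw": 8.76},{"angular": [0,0,0],"xyz": [0,0,3],"claw": 8.76},{"angular": [0,0,0],"xyz": [0,0,2.5],"claw": 8.76},{"angular": [0,0,0],"xyz": [0,0,2],"claw": 8.76},{"angular": [0,0,0],"xyz": [0,0,0.8],"claw": 8.76},{"angular": [0,0,0],"xyz": [0,0,0.3],"claw": 8.76},{"angular": [0,0,0],"xyz": [0,0,0],"claw": 7.5},{"angular": [0,0,0],"xyz": [0,0,0],"claw": 6},{"angular": [0,0,0],"xyz": [0,0,0],"claw": 6},{"angular": [0,0,0],"xyz": [0,0,0],"claw": 6},{"angular": [0,0,0],"xyz": [0,0,0],"claw": 6},{"angular": [0,0,0],"xyz": [0,0,0],"claw": 6},{"angular": [0,0,0],"xyz": [0,0,0],"claw": 6},{"angular": [0,0,0],"xyz": [0,0,0],"claw": 6},{"angular": [0,0,0],"xyz": [0,0,0],"claw": 6}], "force": 20}}

```text
t: 33.55
eef_pos: [0.5415, 0.3819, 0.0429]
ee_rot: [-3.141, 0.001, -1.97]
force: [-4.1, 0.1, 5.6]
width: 0.0626
gripper_force: 20.0
```

```bash
python3 - <<'E'
from h import *
go(.636,.2105,.12,-23)
f=grab("top","t10")
cv2.imwrite("pics/t10c.png",cv2.resize(f["color"][160:260,225:425],None,fx=4,fy=4,interpolation=cv2.INTER_CUBIC))
E
```

```text
t 33.5 pos [0.5415 0.3819 0.0429] rot [-1.7998e+02  5.0000e-02 -1.1289e+02] w 0.0626 F [-4.1  0.1  5.6]
 turn_z 0.1 shift cm [ 12.09 -15.39  -7.71] q6 -1.31
```

View pics/t10c.png

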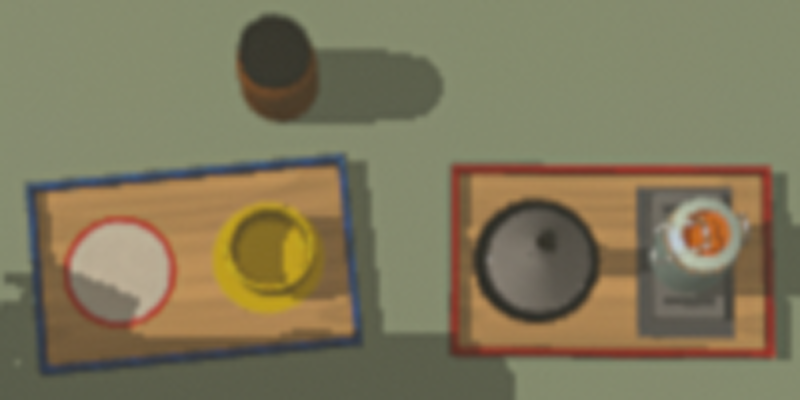

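That is my 14th and last view. The bowl rim is at crop (274,248), the jar lid at (704,235), the funnel base at (538,261) and the white disc at (120,271). Everything is upright and on its marks.

```bash
python3 - <<'E'
from h import *
f=load("t10")
C=lambda p:(225+(p[0]+.5)/4-.5,160+(p[1]+.5)/4-.5)
for n,p,z in [("bowl",(274,248),.051),("yellow disc",(268,258),.006),("jar",(704,235),.11),("funnel",(538,261),.006),("funneltip",(547,240),.106),("white",(120,271),.006)]: print(n,onz(f,C(p),z).round(4))
go(.6365,.2105,.12,-23)
E
```

```text
bowl [0.6446 0.0881]
yellow disc [0.6449 0.0948]
jar [ 0.6403 -0.2303]
funnel [ 0.6404 -0.1155]
funneltip [ 0.6385 -0.1152]
white [0.6359 0.21  ]
t 33.6 pos [0.5415 0.382  0.043 ] rot [-1.7998e+02  6.0000e-02 -1.1289e+02] w 0.0621 F [-3.2  0.5  6.2]
 turn_z 0.1 shift cm [ 12.07 -15.44  -7.7 ] q6 -1.31
```

Emit:
{"fn": "servo_tool", "kwargs": {"targets": [{"angular": [0,0,0],"xyz": [0,0,-1],"claw": 6},{"angular": [0,0,0],"xyz": [0,0,-2],"claw": 6},{"angular": [0,0,0],"xyz": [0,0,-3],"claw": 6},{"angular": [0,0,0],"xyz": [0.8,-1,-1],"claw": 6},{"angular": [0,0,0],"xyz": [1.5,-2,0],"claw": 6},{"angular": [0,0,0],"xyz": [1.5,-2,0],"claw": 6},{"angular": [0,0,0],"xyz": [1.5,-2,0],"claw": 6},{"angular": [0,0,0],"xyz": [1.5,-2,0],"claw": 6},{"angular": [0,0,0],"xyz": [1.5,-2,0],"claw": 6},{"angular": [0,0,0],"xyz": [1.5,-2,0],"claw": 6},{"angular": [0,0,0],"xyz": [1.5,-2,0],"claw": 6},{"angular": [0,0,0],"xyz": [0.8,-0.4,1],"claw": 6},{"angular": [0,0,0],"xyz": [0,0,2],"claw": 6},{"angular": [0,0,0],"xyz": [0,0,1.5],"claw": 6},{"angular": [0,0,0],"xyz": [0,0,0.5],"claw": 6},{"angular": [0,0,0],"xyz": [0,0,0],"claw": 6},{"angular": [0,0,0],"xyz": [0,0,0],"claw": 6}]}}

```text
t: 35.3
eef_pos: [0.6364, 0.2107, 0.0624]
ee_rot: [-3.141, 0.0, -1.97]
force: [0.0, -0.6, -0.8]
width: 0.0625
gripper_force: 20.0
```

```bash
python3 - <<'E'
from h import *
go(.636,.210,.049,-23)
f=load("t10");g=load("s9")
C=lambda p:(225+(p[0]+.5)/4-.5,160+(p[1]+.5)/4-.5)
S=lambda p:(180+(p[0]+.5)/3-.5,170+(p[1]+.5)/3-.5)
print(tri(f,C((273,248)),g,S((344,272))),onz(g,S((344,272)),.051),onz(g,S((344,303)),.006))
E
```

```text
t 35.3 pos [0.6364 0.2107 0.0624] rot [-1.7998e+02  1.0000e-02 -1.1286e+02] w 0.0625 F [ 0.  -0.6 -0.8]
 turn_z 0.1 shift cm [0.08 0.01 1.34] q6 -1.01
[0.64787438 0.09068874 0.04745132] [0.64738636 0.09595548] [0.65630673 0.08681749]
```

Emit:
{"fn": "servo_tool", "kwargs": {"targets": [{"angular": [0,0,0],"xyz": [0.08,0,0.6],"claw": 6},{"angular": [0,0,0],"xyz": [0,0,0.4],"claw": 6},{"angular": [0,0,0],"xyz": [0,0,0.2],"claw": 6},{"angular": [0,0,0],"xyz": [0,0,0.1],"claw": 6},{"angular": [0,0,0],"xyz": [0,0,0.05],"claw": 6},{"angular": [0,0,0],"xyz": [0,0,0],"claw": 6},{"angular": [0,0,0],"xyz": [0,0,0],"claw": 6}]}}

```text
t: 36.0
eef_pos: [0.6358, 0.2093, 0.049]
ee_rot: [-3.142, 0.0, -1.971]
force: [-3.7, -1.2, 3.4]
width: 0.0625
gripper_force: 20.0
```

Emit:
{"fn": "servo_tool", "kwargs": {"targets": [{"angular": [0,0,0],"xyz": [0,0,0],"claw": 6.6},{"angular": [0,0,0],"xyz": [0,0,0],"claw": 7.5},{"angular": [0,0,0],"xyz": [0,0,0],"claw": 8.7},{"angular": [0,0,0],"xyz": [0,0,0],"claw": 8.7},{"angular": [0,0,0],"xyz": [0,0,0],"claw": 8.7},{"angular": [0,0,0],"xyz": [0,0,-1],"claw": 8.7},{"angular": [0,0,0],"xyz": [0,0,-3],"claw": 8.7},{"angular": [0,0,0],"xyz": [0,0,-3],"claw": 8.7},{"angular": [0,0,0],"xyz": [0,0,-4],"claw": 8.7},{"angular": [0,0,0],"xyz": [0,0,-4],"claw": 8.7},{"angular": [0,0,0],"xyz": [-2,2,0],"claw": 8.7},{"angular": [0,0,0],"xyz": [-3,3,0],"claw": 8.7},{"angular": [0,0,0],"xyz": [-3,3,0],"claw": 8.7},{"angular": [0,0,0],"xyz": [-3,3,0],"claw": 8.7},{"angular": [0,0,0],"xyz": [-3,3,0],"claw": 8.7},{"angular": [0,0,0],"xyz": [-2,2,0],"claw": 8.7},{"angular": [0,0,0],"xyz": [0,0,0],"claw": 8.7}]}}

```text
t: 37.7
eef_pos: [0.5492, 0.4225, 0.1991]
ee_rot: [-3.141, 0.001, -1.967]
force: [0.5, -0.7, -0.5]
width: 0.087
gripper_force: 0.0
```

```bash
python3 - <<'E'
from h import *
print(monitor.get_state()["eef_pos"])
f=grab("top","t11"); g=grab("side","s11")
d=lambda a,b:cv2.absdiff(a["color"],b["color"]).max(2)
h=cv2.cvtColor(f["color"],cv2.COLOR_BGR2HSV)[205:245,235:272]
m=cv2.inRange(h,(0,120,60),(8,255,255))|cv2.inRange(h,(172,120,60),(180,255,255))
for r in m: print("".join(".#"[v>0] for v in r))
t10=load("t10"); print("bowl/red-tray change",(d(f,t10)[200:250,278:425]>40).sum())
# expected mug-rim and disc pixel centres/radii
print(proj(f,(.636,.21,.078)),proj(f,(.636,.21,.006)))
E
```

```text
[0.54924447 0.42245119 0.1991349 ]Traceback (most recent call last):
  File "<stdin>", line 7, in <module>
  File "<stdin>", line 7, in <genexpr>
TypeError: string indices must be integers, not 'numpy.bool'
```

```bash
python3 - <<'E'
from h import *
f=load("t11")
h=cv2.cvtColor(f["color"],cv2.COLOR_BGR2HSV)[205:245,235:275]
m=cv2.inRange(h,(0,90,50),(12,255,255))|cv2.inRange(h,(172,90,50),(180,255,255))
for r in m: print("".join("#" if v else "." for v in r))
print("change",(cv2.absdiff(f["color"],load("t10")["color"]).max(2)[200:250,278:425]>50).sum())
print(proj(f,(.636,.21,.078)),proj(f,(.636,.21,.006)))
E
```

```text
........................................
........................................
........................................
........................................
........................................
........................................
........................................
........................................
...............#######..................
............############................
...........####......#######............
..........###..........######...........
..##.....###............######..........
..#####..##..............#####..........
..########................######........
....######.................##.##........
......###..................##..##.......
.......##..................##..##.......
.......##..................##...##......
......###..................##...##......
......###..................##...##......
......###..................##...##......
......###..................##...##......
......####................##....##......
......##..#...............##....##......
......##..#..............##.....##......
......##...#............##......##......
......##....##........###.......##......
.......##.....#########........##.......
.......###......####..........###.......
........##....................##........
........###..................##.........
.........###...............####.........
..........###.............####..........
...........#####........####............
.............##############.............
...............#########................
........................................
........................................
........................................
change 336
[251.88568198 223.25453712] [254.62473199 227.32880485]
```

The mug rim is within about 3 mm of where it should be, and everything is placed. Handing in.

```bash
python3 -c "
from station import order; print(order.job_done())"
```

```text
the job is handed in; nothing more can be done
None
```

Both kits are made up and the job is handed in at about 38 s; by my camera measurements all five things are within about 7 mm of their marks, though the hand-in returned no verdict.

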